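Uncap the fume extraction port and stow its cover in the roll-top store

ROBOT

A 6-joint arm with a two-finger parallel gripper is mounted at the origin on the work surface. World frame = base frame: x ahead of the robot, y to its left, z up, the work surface at z = 0. Lengths are in mm, angles in rad, forces in N, time in s.
With the tool pointing down it reaches from about 275 to 975 mm from the base axis. Payload 8.4 kg.
Tool frame: the origin (TCP) lies midway between the tips of the shut fingers; the grasp point (between the pads) lies 19 mm behind it; y points along the fingers, z is the direction in which the jaws open and shut, and the axes are right-handed (so a half turn about y gives the same grasp; the last joint's range is limited). The gripper opens to 92 mm and grips with 3 to 60 N. Pads are 20 mm wide; open, the fingers measure 128 mm over their backs; the gripper's body (75 mm by 189 mm) begins 69 mm behind the grasp point.
Start: joints at [-1.228, 0.353, 1.633, -0, 1.155, -0.002], TCP at [211.254, -588.217, 214.583] pointing down, gripper open.
Joint ranges: [-2.63, 2.63], [-0.92, 2.1], [0.06, 2.66], [-1.3, 4.44], [0, 2.69], [-3.02, 3.02]. Speed limits (rad/s): [2.22, 2.22, 2.79, 3.14, 3.14, 3.14].

INTERFACE

Orientations are given as [roll, pitch, yaw] about the fixed x, y, z axes, in that order (R = Rz(yaw) Ry(pitch) Rx(roll)).
In Python, from workcell import arm gives the robot as it stands.
- The arm moves only by the shell command python3 -m creep 'ROWS'. ROWS is JSON, a list of rows, each an object of numbers: "hand": the opening, from 0 (shut) to 1 (fully open); "dx", "dy", "dz": the shift along the world's x, y, z in units of 25 mm (1.0 is 25 mm); "turn": the turn about the world's z in units of 5 degrees (1.0 is 5 degrees). In form: [{"hand": .., "dx": .., "dy": .., "dz": .., "turn": ..}, ...]. A call has 1 to 12 rows; each row is the pose to reach, as a shift and turn from the pose commanded when the call began; what a row does not reach only later rows make up. A row lasts 1/12 s, in which the tool goes at most 41.7 mm and 7.16 degrees, less where a joint would pass 70% of its speed; a pose out of reach is approached as far as the arm can. A call with a gripper value outside its range is refused whole. The fingers move at their own pace and stop on an object; the grip force is fixed at half the most. Time passes only in rows, so rows that repeat a pose let the fingers close. It gives the time, the measured TCP pose, the force and the opening at its end, in the units of the state.
- arm.get_obs(): the state, without advancing time (a new reading comes with each control period).
- arm.grab_frame(name): name is "scene" or "top" or "wrist"; returns the picture (480x640x3 uint8, blue, green, red); there is no depth.
- arm.camera_model(name): a dict with "fx", "fy", "cx", "cy" (pixels), "rvec" (rotation vector, rad) and "tvec" (3), from world to camera coordinates, as OpenCV has them; the wrist camera has in their place "mount" (4x4, takes a point from camera to tool coordinates, whose origin is the TCP and whose axes are the tool frame's). Camera axes: x right, y down, z forward; pixel columns grow to the right and rows downward; lengths in mm; the calibration is good to about 2 mm. The wrist camera is an equidistant fisheye: a pixel r from the principal point sees the ray r / f radians off the axis. A picture is of the moment at which its call begins: read the wrist's pose just before it. camera_model takes no time and is no camera call.
- arm.close_job(): hands the job in, once; it reports no verdict.
The state is a dict: "t": time; "q": joint angles; "qd": joint speeds; "joint_torque": joint torques, N m; "ee_pos": TCP position; "ee_rot": TCP orientation; "force": force on the tool from outside, world axes, zero at the start; "ft_torque": the same for the moment, N m; "grip_width": finger opening in mm.
Only numpy, scipy, OpenCV 4.12 (cv2) and the standard library are available. Lean on these libraries where they do the work, as an engineer would, in place of code of your own. Each camera call takes 0.05 s, during which the arm holds its last target. There are 200 camera calls.

TASK

Take the bayonet cover off the extraction port on the welding bench: press it down, give it a quarter turn anticlockwise and lift it off. Set it down gently on the floor of the roll-top store, flat and bar uppermost, then roll the store's slatted door fully shut so that no spatter gets at it. Leave the pipe coupon, the valve and the nozzle tray where they stand.

Things in the scene. Friction and masses are not known exactly. Their poses are not given: they have to be found in the camera images.
- port: Fixed round extraction port: drum 158 mm in diameter on a bolted foot flange (184 mm diameter, 14 mm high), 108 mm high to the top of its collar. Origin: centre of its underside, z up. The collar (bore 114 mm, its roofs 100 to 108 mm above the bench) covers the cover's lugs, which at the start lie along the port's +x and -x axes; it has two gaps to let them out.
- port_gap (a point): Middle of one of the collar's two equal gaps: 68 mm from the port's axis at 80 degrees anticlockwise (seen from above) from the port's +x axis, 108 mm above the bench. The other gap is opposite. Each gap spans 44 degrees, 58 to 102 degrees. The lug starts between a full stop (clockwise side) and a tooth reaching 5 mm below the roof (anticlockwise side).
- cover: Loose aluminium bayonet cover, 0.22 to 0.42 kg. Origin: centre of its underside, z up. Round deck 106 mm in diameter, 24 mm thick; two lugs at its +x and -x ends, 18 mm wide, 8 mm thick from the underside, 132 mm over their ends; a grip bar on top. Locked in the port its origin is 92 mm above the bench on the port's axis, its x axis along the port's x axis.
- cover_bar (a point): Centre of the cover's upright grip bar, on the cover's axis, 40 mm above its origin; axes as the cover. The bar is 92 mm long along x (in line with the lugs), 20 mm thick along y, and stands from 24 to 56 mm above the origin, on the deck. Bar or deck may take the press. The cover turns about this point's vertical.
- cover_lug (a point): Outer end of the cover's +x lug, 66 mm from its axis, 4 mm above its origin. A spring pushes the locked cover up with 9 N, plus 0.9 N per mm pressed; it sinks 11 mm at most. Press 6 mm or more (8 to 9 is best) to pass the teeth, keep pressing and turn anticlockwise: free between 70 and 93 degrees (80 is best; stop at 93), it then rises 4 mm and lifts straight out.
- store: Fixed grey roll-top store, 290 deep (x), 256 wide (y), 167 mm high. Origin: centre of its underside, z up; its front faces its -x. Floor 12 mm above the bench; front wall from x = -136 to -128 mm, 85 mm high; D-shaped cheeks 167 mm high, inner faces at y = -121 and 121 mm; fixed curved hood at the rear. Door axle along y at x = 0, z = 20 mm.
- store_floor (a point): Point on the store's floor in the middle of the opening, at x = -45 mm, y = 0, z = 12 mm in the store's frame: a good place for the cover's origin. With the door fully open the opening reaches from the front wall to x = +30 mm; there is most room with the cover's bar along the store's y axis.
- store_door (a joint): Angle of the slatted aluminium tambour door, which rolls in a circular track (139 mm outer radius) about the axle: 0 rad is fully shut, growing as it rolls up and back, 1.31 rad is fully open. It stays where it is left; it takes about 3 to 6 N at the handle.
- store_handle (a point): Middle of the door's round grip bar: 12 mm diameter, 120 mm long along the store's y, on a stem at each end, 46 mm off the slats. At joint angle q it is at x = -185 mm cos(0.698 + q), z = 20 mm + 185 mm sin(0.698 + q) in the store's frame. It can be pinched from above across the bar, one finger between bar and slats, and led along its arc.
- pipe_coupon: Bystander: dark steel pipe, 42 mm diameter, welded upright on a 60 mm square foot, 180 mm high in all. Origin: centre of its underside. Leave it standing.
- valve: Bystander: flanged ball valve standing on its 80 mm flange, 86 mm high to the upper flange, with an upright blue lever (to 135 mm) at its +y side, 50 mm from its axis. Origin: centre of its underside. Leave it standing.
- nozzle_tray: Bystander: small open tray, 70 x 130 mm (x, y), 22 mm high, with four welding nozzles in it. Origin: centre of its underside. Leave it alone.
Mind the look-alikes: they are no part of the job. What is shaped like the cover but black is not meant.

How it is judged (in metres and radians):
On the way, in this order (a step that is already met when the one before it is completed fails the run):
1. the cover is pressed down at least 4 mm in the port, not yet turned (z of cover in the frame of port between 0.07 and 0.088 m and horizontal distance between cover and port below 0.01 m and angle between the x axis of cover and the x axis of port, either way round below 0.3 rad).
2. the cover, still in the port, has been turned out from under the collar (1.1 rad or more) (z of cover in the frame of port below 0.104 m and horizontal distance between cover and port below 0.01 m and angle between cover's own z axis and vertical below 0.12 rad and angle between the x axis of cover and the x axis of port, either way round above 1.1 rad).
3. the cover lies flat on the store's floor, let go, with the door not yet shut (x of cover in the frame of store between -0.085 and 0.075 m and y of cover in the frame of store between -0.075 and 0.075 m and z of cover in the frame of store below 0.02 m and angle between cover's own z axis and vertical below 0.15 rad and linear speed of cover below 0.03 m/s and contact force between cover and the fingers below 0.1 N and value of joint store_door above 0.3 rad), for 0.2 s.
At the end, for the whole second after the job is handed in: The cover lies flat (tilt under 0.15 rad, bar up), at rest on the floor of the store (origin within -85 to +75 mm of the store's centre in x and 75 mm in y, under 20 mm high) and the door is shut (joint under 0.06 rad) (x of cover in the frame of store between -0.085 and 0.075 m and y of cover in the frame of store between -0.075 and 0.075 m and z of cover in the frame of store below 0.02 m and angle between cover's own z axis and vertical below 0.15 rad and linear speed of cover below 0.02 m/s and value of joint store_door below 0.06 rad); the robot touches nothing.
It fails at once if the pipe coupon is pushed more than 30 mm or knocked over (distance of pipe_coupon from where it was at the start of the episode above 0.03 m or angle between pipe_coupon's own z axis and vertical above 0.35 rad).
It fails at once if the valve is pushed more than 30 mm or knocked over (distance of valve from where it was at the start of the episode above 0.03 m or angle between valve's own z axis and vertical above 0.35 rad).
It fails at once if the nozzle tray is pushed more than 30 mm or knocked over (distance of nozzle_tray from where it was at the start of the episode above 0.03 m or angle between nozzle_tray's own z axis and vertical above 0.35 rad).
It fails at once if the cover is dropped or slammed down (faster than 0.6 m/s within 60 mm of the bench, as after a fall of 20 mm) (height (world z) of cover below 0.06 m and linear speed of cover above 0.6 m/s).
It also fails if it takes over 70 s, if anything falls off the work surface, if the arm or the gripper's body presses on something with over 40 N, if the wrist force passes 120 N, or if a joint passes its speed limit or range.

## Working session

There is one attempt and no reset: what is moved stays moved. The work goes in short steps, Python scripts to look and compute and a shell command to move; the robot and the scene stay as the last step left them, time stands still between calls to the robot, and variables do not carry over. Pictures are saved under pics/ and viewed, about 8 in all and at most 12, crops included, and the job is handed in when it is done.

```bash
mkdir -p pics; cat > h.py <<'E'
import numpy as np, cv2
from workcell import arm
from scipy.spatial.transform import Rotation as R
def ray(name,u,v):
    m=arm.camera_model(name)
    if name!='wrist':
        Rm=cv2.Rodrigues(np.array(m['rvec'],float))[0]; t=np.array(m['tvec'],float).ravel()
        d=Rm.T@np.array([(u-m['cx'])/m['fx'],(v-m['cy'])/m['fy'],1.]); return -Rm.T@t,d
    o=arm.get_obs(); T=np.eye(4); T[:3,:3]=R.from_euler('xyz',o['ee_rot']).as_matrix(); T[:3,3]=o['ee_pos']
    T=T@np.array(m['mount']); a=np.array([(u-m['cx'])/m['fx'],(v-m['cy'])/m['fy']]); r=np.hypot(*a)
    d=np.r_[a/max(r,1e-9)*np.sin(r),np.cos(r)]; return T[:3,3],T[:3,:3]@d
def onz(name,u,v,z):
    c,d=ray(name,u,v); return (c+d*(z-c[2])/d[2]).round(1)
def tri(n1,p1,n2,p2):
    c1,d1=ray(n1,*p1); c2,d2=ray(n2,*p2)
    s=np.linalg.lstsq(np.c_[d1,-d2],c2-c1,rcond=None)[0]; a=c1+d1*s[0]; b=c2+d2*s[1]
    return ((a+b)/2).round(1),np.linalg.norm(a-b).round(1)
def px(name,P):
    m=arm.camera_model(name); return cv2.projectPoints(np.array([P],float),np.array(m['rvec'],float),np.array(m['tvec'],float),np.array([[m['fx'],0,m['cx']],[0,m['fy'],m['cy']],[0,0,1.]]),None)[0].ravel().round(1)
E
python3 - <<'E'
from h import *
for n in ('scene','top'):
    cv2.imwrite(f'pics/{n}0.png',arm.grab_frame(n)); print(n,arm.camera_model(n))
print(arm.camera_model('wrist')); print(arm.get_obs())
E
```

```text
scene {'fx': 614.0400790249464, 'fy': 614.0400790249464, 'cx': 323.69654023548037, 'cy': 246.33441550970102, 'rvec': array([ 1.2228547 ,  2.31986569, -0.96950453]), 'tvec': array([ 214.22384796, -298.32780889, 2020.54792748])}
top {'fx': 489.8279732860678, 'fy': 489.8279732860678, 'cx': 319.71117740846233, 'cy': 244.97593097754415, 'rvec': array([ 2.12231683, -2.18578315,  0.12268791]), 'tvec': array([ 161.81991185,  531.49949104, 1173.39147351])}
{'fx': 371.64829954431775, 'fy': 371.64829954431775, 'cx': 324.30223157353817, 'cy': 227.1890780821552, 'mount': array([[-1.11136706e-04,  9.67768416e-01,  2.51841778e-01,
        -6.94363063e+01],
       [-6.97951173e-04, -2.51841793e-01,  9.67768166e-01,
        -1.70315223e+02],
       [ 9.99999750e-01, -6.82186980e-05,  7.03443969e-04,
        -3.23997131e-01],
       [ 0.00000000e+00,  0.00000000e+00,  0.00000000e+00,
         1.00000000e+00]])}
{'t': 0.1, 'q': array([-1.22838197e+00,  3.53545780e-01,  1.63402399e+00, -6.88485227e-06,
        1.15520907e+00, -2.43151844e-03]), 'qd': array([-5.92584714e-04, -7.84700246e-04, -1.92630740e-03, -5.57685625e-04,
        9.42333234e-07,  5.84014888e-04]), 'joint_torque': array([ 2.23877646e-04, -5.94909954e+01, -3.34934485e+01,  6.99222484e-02,
        1.84538687e-02, -4.91505784e-05]), 'ee_pos': array([ 211.11825221, -587.80999785,  213.97475582]), 'ee_rot': array([-1.57198252e+00, -3.41126245e-06, -2.79674399e+00]), 'force': array([-0.44138497, -0.13689548,  0.36817608]), 'ft_torque': array([ 0.04570438, -0.01015165, -0.01657622]), 'grip_width': 92.27311179951766}
```

View pics/scene0.png

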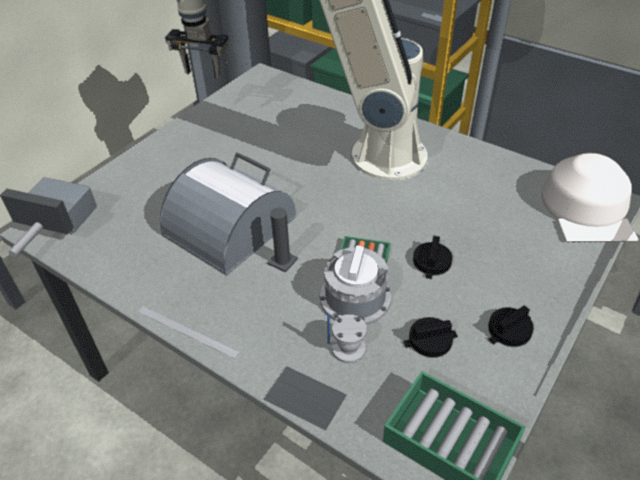

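View pics/top0.png

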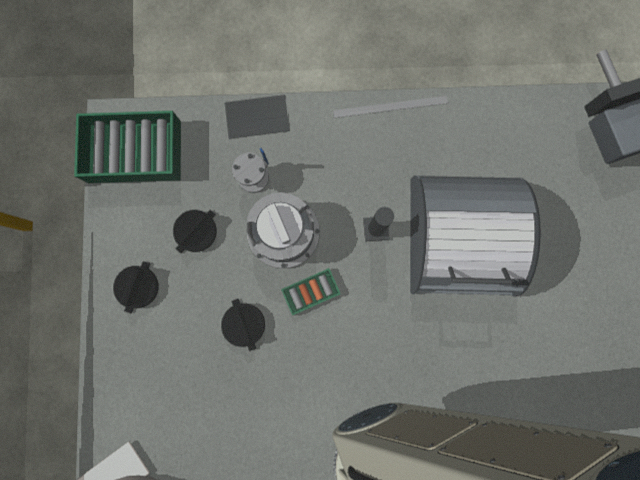

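Candidates for the cover, by top-view pixel: the silver one in the drum at (283,225), and black look-alikes at (195,230), (136,287) and (243,325). I choose the silver one in the port, and check it close up together with the store.

```bash
python3 - <<'E'
from h import *
t=cv2.imread('pics/top0.png'); s=cv2.imread('pics/scene0.png')
a=cv2.resize(t[180:280,235:335],(400,400),interpolation=3); b=cv2.resize(t[165:305,400:550],(400,373),interpolation=3)
b=cv2.copyMakeBorder(b,0,27,0,0,0)
cv2.imwrite('pics/crop1.png',np.hstack([a,b]))
for n,p,z in [('top',(283,225),148),('top',(283,230),108),('top',(415,290),167),('scene',(357,265),148)]: print(n,p,onz(n,*p,z))
print(tri('top',(283,225),'scene',(358,263)))
print(ray('top',320,240))
E
```

```text
top (283, 225) [569.5 226.2 148. ]
top (283, 230) [564.4 229.7 108. ]
top (415, 290) [415.5 -57.7 167. ]
scene (357, 265) [594.  250.5 148. ]
(array([570.7, 232.8, 124.5]), np.float64(10.8))
(array([ 388.67512331,  137.97113441, 1231.02419048]), array([ 0.13217607,  0.00583776, -0.99126129]))
```

View pics/crop1.png

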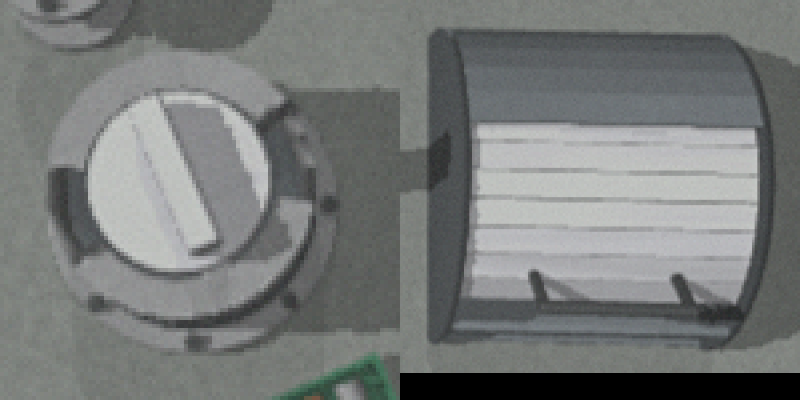

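The close crop confirms it: silver cover with a pale bar in the flanged drum, its collar gaps at left and right. Store at right, with its handle at the lower (robot) edge, at about top pixel (481,282). The door is near shut, so it has to be opened first.

```bash
python3 - <<'E'
from h import *
for z in (139,150,170): print(z,onz('top',454.4,281.5,z),onz('top',508.8,282.7,z))
for p in [(412.5,293),(538,292)]: print(onz('top',*p,20))
print('cheektop',onz('top',420,230,167),onz('top',540,230,167))
print('gaps',onz('top',235+68/4,180+215/4,100),onz('top',235+290/4,180+155/4,100))
print('bar ends',onz('top',235+147/4,180+98/4,148),onz('top',235+203/4,180+243/4,148))
print('deck c',onz('top',235+180/4,180+182/4,116))
E
```

```text
139 [ 432.4 -151.1  139. ] [ 426.2 -271.1  139. ]
150 [ 432.  -148.2  150. ] [ 425.8 -267.   150. ]
170 [ 431.2 -142.9  170. ] [ 425.2 -259.5  170. ]
[412.  -78.2  20. ]
[ 405.5 -385.2   20. ]
cheektop [546.  -75.5 167. ] [ 538.1 -337.3  167. ]
gaps [559. 303. 100.] [590.6 172.5 100. ]
bar ends [617.  250.7 148. ] [533.7 220.8 148. ]
deck c [573.9 235.8 116. ]
```

```bash
python3 -m creep '[{"hand":1,"dx":1,"dy":3,"dz":4,"turn":1.4},{"hand":1,"dx":2,"dy":5,"dz":5,"turn":2.8},{"hand":1,"dx":3,"dy":7,"dz":6,"turn":4.2},{"hand":1,"dx":4,"dy":9,"dz":6,"turn":5.6},{"hand":1,"dx":5,"dy":11,"dz":6,"turn":7},{"hand":1,"dx":6,"dy":13,"dz":6,"turn":8.4},{"hand":1,"dx":6.5,"dy":14.5,"dz":6,"turn":9.8},{"hand":1,"dx":7,"dy":16,"dz":6,"turn":11.2},{"hand":1,"dx":7,"dy":16,"dz":6,"turn":12.6},{"hand":1,"dx":7,"dy":16,"dz":6,"turn":14},{"hand":1,"dx":7,"dy":16,"dz":6,"turn":14},{"hand":1,"dx":7,"dy":16,"dz":6,"turn":14}]'
```

```text
t: 1.1
ee_pos: [387.1, -184.7, 365.2]
ee_rot: [-1.57, 0.001, -1.573]
force: [0.4, -0.5, 0.7]
grip_width: 92.1
```

```bash
python3 - <<'E'
from h import *
f=arm.grab_frame('wrist'); cv2.imwrite('pics/w1.png',f)
m=arm.camera_model('wrist');o=arm.get_obs()
print(o['ee_pos'])
E
```

```text
[ 387.85735403 -183.66132167  365.38510008]
```

View pics/w1.png

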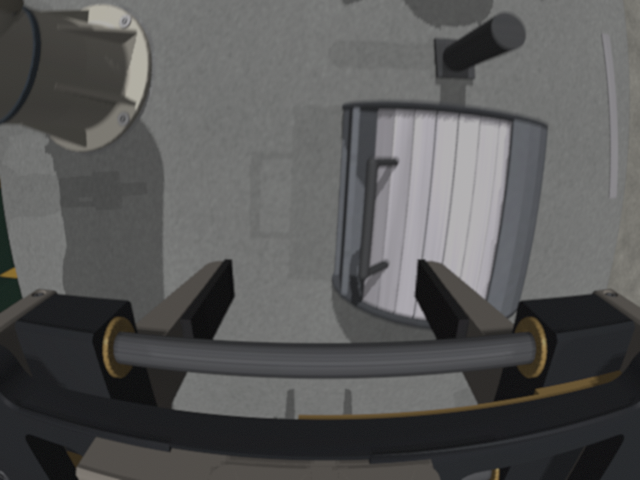

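Wrist view: the grip bar runs from (372,160) to about (361,280), stems to its right. Pipe coupon at (480,45).

```bash
python3 - <<'E'
from h import *
for z in (139,150): print(onz('wrist',371,162,z),onz('wrist',362,272,z),onz('wrist',361,285,z))
for p in [(346,105),(547,124)]: print(onz('wrist',*p,30))
print(tri('wrist',(371,162),'top',(454.4,281.5)))
E
```

```text
[ 437.2 -144.2  139. ] [ 430.3 -269.4  139. ] [ 429.7 -285.7  139. ]
[ 435.8 -143.3  150. ] [ 429.1 -265.1  150. ] [ 428.5 -281.   150. ]
[416.6 -75.1  30. ]
[727.5 -82.4  30. ]
(array([ 431.4, -140.7,  179.3]), np.float64(1.4))
```

```bash
python3 -m creep '[{"hand":0.3,"dx":1,"dy":-0.5,"dz":-1.5,"turn":-0.6},{"hand":0.3,"dx":1.8,"dy":-1,"dz":-3,"turn":-0.6},{"hand":0.3,"dx":1.8,"dy":-1,"dz":-4.5,"turn":-0.6},{"hand":0.3,"dx":1.8,"dy":-1,"dz":-6,"turn":-0.6},{"hand":0.3,"dx":1.8,"dy":-1,"dz":-7,"turn":-0.6},{"hand":0.3,"dx":1.8,"dy":-1,"dz":-7,"turn":-0.6},{"hand":0.3,"dx":1.8,"dy":-1,"dz":-7,"turn":-0.6},{"hand":0.3,"dx":1.8,"dy":-1,"dz":-7,"turn":-0.6}]'; python3 - <<'E'
from h import *
f=arm.grab_frame('wrist'); cv2.imwrite('pics/w2.png',f)
o=arm.get_obs(); print(o['ee_pos'],o['grip_width'])
E
```

```text
t: 1.82
ee_pos: [432.1, -213.8, 191.1]
ee_rot: [-1.569, -0.001, -1.628]
force: [0.3, 0.5, 0.5]
grip_width: 40.6
[ 432.43604543 -213.95974706  191.60768294] 36.62383775337766
```

View pics/w2.png

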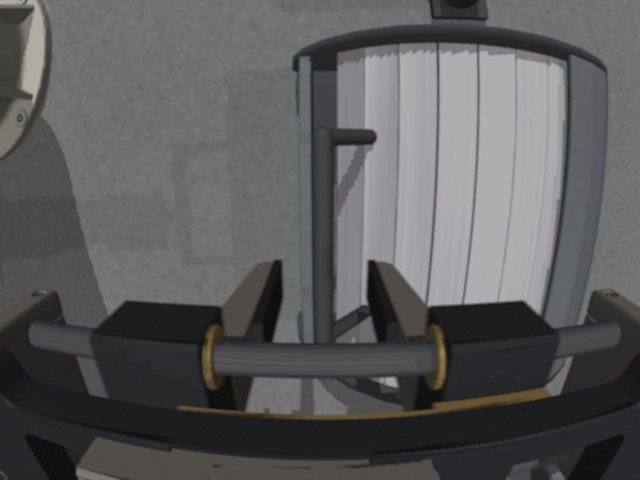

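The bar at column 324 lies centred between the fingers. I check its height from the two wrist views before going down.

```bash
python3 - <<'E'
from h import *
for z in (139,145,150,160): print(z,onz('wrist',323,133,z))
E
```

```text
139 [ 434.6 -144.   139. ]
145 [ 434.6 -144.   145. ]
150 [ 434.6 -144.   150. ]
160 [ 434.7 -143.9  160. ]
```

```bash
python3 -m creep '[{"hand":0.3,"dz":-1},{"hand":0.3,"dz":-2},{"hand":0.3,"dz":-2.4},{"hand":0.3,"dz":-2.4},{"hand":0.3,"dz":-2.4},{"hand":0,"dz":-2.4},{"hand":0,"dz":-2.4},{"hand":0,"dz":-2.4},{"hand":0,"dz":-2.4},{"hand":0,"dz":-2.4}]'
```

```text
invalid input
```

```bash
python3 -m creep '[{"hand":0.3,"dx":0,"dy":0,"dz":-1,"turn":0},{"hand":0.3,"dx":0,"dy":0,"dz":-2,"turn":0},{"hand":0.3,"dx":0,"dy":0,"dz":-2.4,"turn":0},{"hand":0.3,"dx":0,"dy":0,"dz":-2.4,"turn":0},{"hand":0.3,"dx":0,"dy":0,"dz":-2.4,"turn":0},{"hand":0,"dx":0,"dy":0,"dz":-2.4,"turn":0},{"hand":0,"dx":0,"dy":0,"dz":-2.4,"turn":0},{"hand":0,"dx":0,"dy":0,"dz":-2.4,"turn":0},{"hand":0,"dx":0,"dy":0,"dz":-2.4,"turn":0}]'
```

```text
t: 2.62
ee_pos: [431.0, -213.5, 130.7]
ee_rot: [-1.571, -0.001, -1.627]
force: [-5.1, -0.3, 6.6]
grip_width: 11.3
```

```bash
python3 -m creep '[{"hand":0,"dx":0.32,"dy":-0.02,"dz":0.32,"turn":0},{"hand":0,"dx":0.66,"dy":-0.04,"dz":0.62,"turn":0},{"hand":0,"dx":1.0,"dy":-0.06,"dz":0.89,"turn":0},{"hand":0,"dx":1.38,"dy":-0.08,"dz":1.14,"turn":0},{"hand":0,"dx":1.75,"dy":-0.1,"dz":1.37,"turn":0},{"hand":0,"dx":2.15,"dy":-0.12,"dz":1.58,"turn":0},{"hand":0,"dx":2.55,"dy":-0.14,"dz":1.75,"turn":0},{"hand":0,"dx":2.97,"dy":-0.17,"dz":1.92,"turn":0},{"hand":0,"dx":3.4,"dy":-0.19,"dz":2.05,"turn":0},{"hand":0,"dx":3.83,"dy":-0.21,"dz":2.15,"turn":0},{"hand":0,"dx":3.83,"dy":-0.21,"dz":2.15,"turn":0}]'
```

```text
t: 3.53
ee_pos: [526.0, -217.6, 179.2]
ee_rot: [-1.576, 0.002, -1.627]
force: [8.2, -3.3, -36.4]
grip_width: 11.2
```

```bash
python3 -m creep '[{"hand":0,"dx":0,"dy":0,"dz":-0.25,"turn":0},{"hand":0,"dx":0.4,"dy":-0.02,"dz":-0.2,"turn":0},{"hand":0,"dx":0.85,"dy":-0.05,"dz":-0.16,"turn":0},{"hand":0,"dx":1.35,"dy":-0.08,"dz":-0.16,"turn":0},{"hand":0,"dx":1.85,"dy":-0.1,"dz":-0.18,"turn":0},{"hand":0,"dx":2.35,"dy":-0.13,"dz":-0.25,"turn":0},{"hand":0,"dx":2.85,"dy":-0.16,"dz":-0.33,"turn":0},{"hand":0,"dx":3.25,"dy":-0.18,"dz":-0.43,"turn":0},{"hand":0,"dx":3.65,"dy":-0.2,"dz":-0.55,"turn":0},{"hand":0,"dx":4.0,"dy":-0.22,"dz":-0.68,"turn":0},{"hand":0,"dx":4.0,"dy":-0.22,"dz":-0.68,"turn":0}]'
```

```text
t: 4.45
ee_pos: [627.9, -223.7, 165.2]
ee_rot: [-1.572, 0.001, -1.627]
force: [0.3, 0.7, -9.4]
grip_width: 11.0
```

```bash
python3 -m creep '[{"hand":0,"dx":0.2,"dy":0,"dz":-0.12,"turn":0},{"hand":0,"dx":0.4,"dy":0,"dz":-0.24,"turn":0},{"hand":0,"dx":0.6,"dy":0,"dz":-0.36,"turn":0},{"hand":0,"dx":0.6,"dy":0,"dz":-0.36,"turn":0}]'
```

```text
t: 4.78
ee_pos: [629.6, -224.0, 158.2]
ee_rot: [-1.596, 0.0, -1.627]
force: [-59.4, 0.8, 40.3]
grip_width: 14.0
```

```bash
python3 -m creep '[{"hand":0,"dx":-0.5,"dy":0,"dz":0.3,"turn":0},{"hand":0.3,"dx":-0.5,"dy":0,"dz":0.3,"turn":0},{"hand":0.3,"dx":-0.5,"dy":0,"dz":0.3,"turn":0},{"hand":0.3,"dx":-0.5,"dy":0,"dz":0.3,"turn":0},{"hand":0.3,"dx":-0.5,"dy":0,"dz":0.3,"turn":0},{"hand":0.3,"dx":-0.5,"dy":0,"dz":1.3,"turn":0},{"hand":0.3,"dx":-0.5,"dy":0,"dz":2.3,"turn":0},{"hand":0.3,"dx":-0.5,"dy":0,"dz":3.3,"turn":0},{"hand":0.3,"dx":-0.5,"dy":0,"dz":4.3,"turn":0}]'
```

```text
t: 5.53
ee_pos: [630.6, -224.0, 266.6]
ee_rot: [-1.569, -0.0, -1.627]
force: [0.7, -0.5, 0.3]
grip_width: 27.6
```

```bash
python3 -m creep '[{"hand":1,"dx":-1.5,"dy":0.3,"dz":1.2,"turn":0},{"hand":1,"dx":-3,"dy":0.6,"dz":2.4,"turn":0},{"hand":1,"dx":-4.5,"dy":0.6,"dz":3.4,"turn":0},{"hand":1,"dx":-5.5,"dy":0.6,"dz":3.4,"turn":0},{"hand":1,"dx":-5.5,"dy":0.6,"dz":3.4,"turn":0},{"hand":1,"dx":-5.5,"dy":0.6,"dz":3.4,"turn":0},{"hand":1,"dx":-5.5,"dy":0.6,"dz":3.4,"turn":0}]'; python3 - <<'E'
from h import *
f=arm.grab_frame('wrist'); cv2.imwrite('pics/w3.png',f)
o=arm.get_obs(); print(o['ee_pos'],o['ee_rot']); np.save('w3.npy',np.r_[o['ee_pos'],o['ee_rot']])
E
```

```text
t: 6.12
ee_pos: [493.0, -209.2, 350.5]
ee_rot: [-1.568, -0.001, -1.628]
force: [0.5, 0.0, 0.8]
grip_width: 71.9
[ 493.10804943 -209.05576358  349.84528078] [-1.56968125e+00 -1.56790548e-04 -1.62720997e+00]
```

View pics/w3.png

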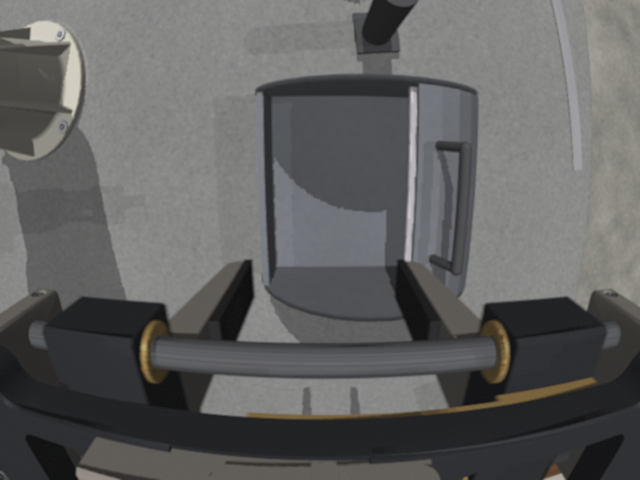

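Door now fully open: opening from the front wall (col 265) to the slat edge (col 412). Floor edges are at rows 97 and 266, and the handle is at (463,210).

```bash
python3 - <<'E'
from h import *
A,B=onz('wrist',274,97,12),onz('wrist',275,266,12); print('floor front inner',A,B)
print('wall top',onz('wrist',260,95,85),onz('wrist',265,270,85))
print('handle',onz('wrist',465,148,188),onz('wrist',457,270,188))
c=np.radians(-3.2); ex=np.array([np.cos(c),np.sin(c)]); print('origin est floor',(A+B)[:2]/2+128*ex)
print('rear floor',onz('wrist',386,266,12))
E
```

```text
floor front inner [431.1 -85.4  12. ] [ 413.4 -325.7   12. ]
wall top [424.1 -89.2  85. ] [ 411.9 -303.6   85. ]
handle [ 626.4 -156.5  188. ] [ 621.4 -277.   188. ]
origin est floor [ 550.05041782 -212.69515264]
rear floor [ 576.2 -335.2   12. ]
```

```bash
python3 -m creep '[{"hand":1,"dx":0,"dy":1.5,"dz":0,"turn":-1.4},{"hand":1,"dx":0,"dy":3,"dz":0,"turn":-2.8},{"hand":1,"dx":0.3,"dy":4.5,"dz":0,"turn":-4.2},{"hand":1,"dx":0.6,"dy":6,"dz":0,"turn":-5.6},{"hand":1,"dx":0.9,"dy":7.5,"dz":0,"turn":-7},{"hand":1,"dx":1.2,"dy":9,"dz":0,"turn":-8.4},{"hand":1,"dx":1.5,"dy":10.5,"dz":0,"turn":-9.8},{"hand":1,"dx":1.8,"dy":12,"dz":0,"turn":-11.2},{"hand":1,"dx":2,"dy":13.2,"dz":0,"turn":-12.4},{"hand":1,"dx":2,"dy":14.2,"dz":0,"turn":-13.4},{"hand":1,"dx":2,"dy":14.6,"dz":0,"turn":-13.4},{"hand":1,"dx":2,"dy":14.6,"dz":0,"turn":-13.4}]'
```

```text
t: 7.17
ee_pos: [542.6, 159.2, 348.3]
ee_rot: [-1.572, -0.002, -2.794]
force: [-0.1, -0.3, 0.7]
grip_width: 91.9
```

```bash
python3 - <<'E'
from h import *
f=arm.grab_frame('wrist'); cv2.imwrite('pics/w4.png',f)
o=arm.get_obs(); print(o['ee_pos'],o['ee_rot'],o['q'])
E
```

```text
[542.54026544 157.55425667 348.53783718] [-1.57089765e+00 -1.66921796e-03 -2.79307805e+00] [ 2.79980637e-01  1.59097221e-01  1.59367682e+00 -1.34416527e-05
  1.39049085e+00  1.50226487e+00]
```

View pics/w4.png

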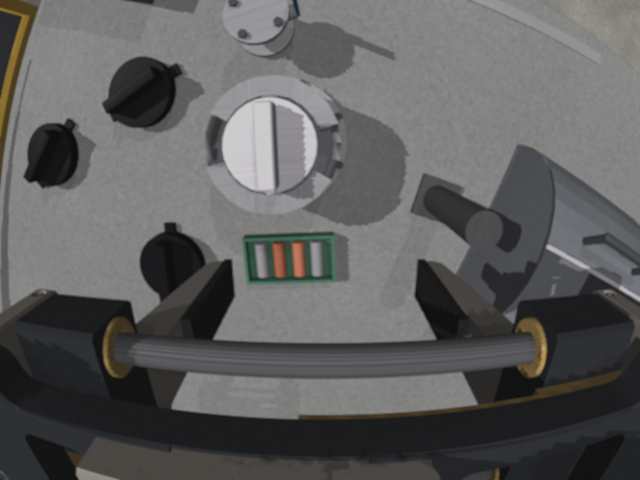

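Wrist view: silver cover, deck centre (269,145), bar from (262,100) to (268,192). Black look-alikes at (141,92), (52,155) and (172,263); tray at (290,258).

```bash
python3 - <<'E'
from h import *
f=cv2.imread('pics/w4.png')
o=arm.get_obs(); print(o['ee_pos'])
print('deck c',onz('wrist',269.5,145,116), [onz('wrist',*p,116) for p in [(220,145),(319,145),(269,96),(269,194)]])
a,b=onz('wrist',262,100,148),onz('wrist',268,192,148); d=a-b; print('bar',a,b,(a+b)/2,np.degrees(np.arctan2(d[1],d[0])),np.linalg.norm(d))
cv2.imwrite('pics/w4c.png',cv2.resize(f[70:220,190:360],None,fx=4,fy=4,interpolation=3)[:600])
E
```

```text
[542.54026544 157.55425667 348.53783718]
deck c [575.1 232.6 116. ] [array([557.7, 285.6, 116. ]), array([592.8, 182. , 116. ]), array([625.5, 251. , 116. ]), array([523.6, 215.8, 116. ])]
bar [618.1 250.8 148. ] [532.  214.7 148. ] [575.05 232.75 148.  ] 22.747325069563352 93.3617694776615
```

View pics/w4c.png

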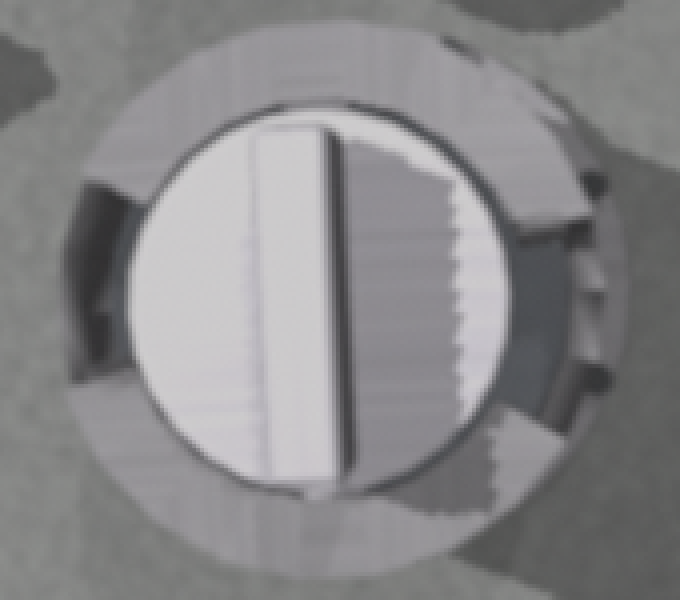

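```bash
python3 -m creep '[{"hand":0.6,"dx":0.7,"dy":1.5,"dz":-1,"turn":0.15},{"hand":0.6,"dx":1.3,"dy":3,"dz":-2,"turn":0.15},{"hand":0.6,"dx":1.3,"dy":3,"dz":-3.3,"turn":0.15},{"hand":0.6,"dx":1.3,"dy":3,"dz":-4.6,"turn":0.15},{"hand":0.6,"dx":1.3,"dy":3,"dz":-5.8,"turn":0.15},{"hand":0.6,"dx":1.3,"dy":3,"dz":-7,"turn":0.15},{"hand":0.6,"dx":1.3,"dy":3,"dz":-7.5,"turn":0.15},{"hand":0.6,"dx":1.3,"dy":3,"dz":-7.5,"turn":0.15},{"hand":0.6,"dx":1.3,"dy":3,"dz":-7.5,"turn":0.15}]'
```

```text
t: 7.97
ee_pos: [575.0, 230.4, 162.5]
ee_rot: [-1.571, -0.001, -2.784]
force: [0.3, 0.3, 0.7]
grip_width: 55.0
```

```bash
python3 -m creep '[{"hand":0.6,"dx":0,"dy":0.1,"dz":-0.6,"turn":0},{"hand":0.6,"dx":0,"dy":0.1,"dz":-1.2,"turn":0},{"hand":0.6,"dx":0,"dy":0.1,"dz":-1.72,"turn":0},{"hand":0.6,"dx":0,"dy":0.1,"dz":-1.72,"turn":0},{"hand":0.6,"dx":0,"dy":0.1,"dz":-1.72,"turn":0},{"hand":0,"dx":0,"dy":0.1,"dz":-1.72,"turn":0},{"hand":0,"dx":0,"dy":0.1,"dz":-1.72,"turn":0},{"hand":0,"dx":0,"dy":0.1,"dz":-1.72,"turn":0},{"hand":0,"dx":0,"dy":0.1,"dz":-1.72,"turn":0},{"hand":0,"dx":0,"dy":0.1,"dz":-1.72,"turn":0}]'
```

```text
t: 8.8
ee_pos: [574.7, 233.7, 119.7]
ee_rot: [-1.571, 0.001, -2.784]
force: [-2.2, 6.1, 2.2]
grip_width: 23.7
```

```bash
python3 -m creep '[{"hand":0,"dx":0,"dy":0,"dz":0,"turn":0},{"hand":0,"dx":0,"dy":0,"dz":0,"turn":0},{"hand":0,"dx":0,"dy":0,"dz":0,"turn":0}]'
```

```text
t: 9.05
ee_pos: [574.6, 234.1, 119.8]
ee_rot: [-1.571, 0.001, -2.784]
force: [-3.1, 3.8, 5.2]
grip_width: 19.9
```

Gripped at 20 mm. Press down.

```bash
python3 -m creep '[{"hand":0,"dx":0,"dy":0.02,"dz":-0.12,"turn":0},{"hand":0,"dx":0,"dy":0.02,"dz":-0.24,"turn":0},{"hand":0,"dx":0,"dy":0.02,"dz":-0.36,"turn":0},{"hand":0,"dx":0,"dy":0.02,"dz":-0.44,"turn":0},{"hand":0,"dx":0,"dy":0.02,"dz":-0.44,"turn":0},{"hand":0,"dx":0,"dy":0.02,"dz":-0.44,"turn":0}]'
```

```text
t: 9.55
ee_pos: [574.7, 234.2, 109.6]
ee_rot: [-1.571, 0.001, -2.784]
force: [-3.7, 0.7, 14.3]
grip_width: 19.8
```

```bash
python3 -m creep '[{"hand":0,"dx":0,"dy":0,"dz":-0.05,"turn":0},{"hand":0,"dx":0,"dy":0,"dz":-0.09,"turn":0},{"hand":0,"dx":0,"dy":0,"dz":-0.09,"turn":0},{"hand":0,"dx":0,"dy":0,"dz":-0.09,"turn":0}]'
```

```text
t: 9.88
ee_pos: [574.8, 234.2, 108.7]
ee_rot: [-1.571, 0.001, -2.784]
force: [-7.5, -1.4, 24.2]
grip_width: 19.6
```

```bash
python3 -m creep '[{"hand":0,"dx":0,"dy":0,"dz":0.12,"turn":0},{"hand":0,"dx":0,"dy":0,"dz":0.12,"turn":0.8},{"hand":0,"dx":0,"dy":0,"dz":0.12,"turn":1.6},{"hand":0,"dx":0,"dy":0,"dz":0.12,"turn":2.4},{"hand":0,"dx":0,"dy":0,"dz":0.12,"turn":3.2},{"hand":0,"dx":0,"dy":0,"dz":0.12,"turn":4},{"hand":0,"dx":0,"dy":0,"dz":0.12,"turn":4}]'; python3 -c "
from h import *
o=arm.get_obs();print(o['ft_torque'],o['q'])"
```

```text
t: 10.47
ee_pos: [576.3, 234.3, 110.9]
ee_rot: [-1.569, 0.003, -2.43]
force: [-0.2, -0.6, 12.9]
grip_width: 19.9
[-0.01556251  0.08488783 -0.08305334] [ 3.84041579e-01  4.57753750e-01  1.72891574e+00 -8.21916514e-04
  9.51072211e-01  1.24410374e+00]
```

```bash
python3 -m creep '[{"hand":0,"dx":0,"dy":0,"dz":0,"turn":1.1},{"hand":0,"dx":0,"dy":0,"dz":0,"turn":2.2},{"hand":0,"dx":0,"dy":0,"dz":0,"turn":3.3},{"hand":0,"dx":0,"dy":0,"dz":0,"turn":4.4},{"hand":0,"dx":0,"dy":0,"dz":0,"turn":5.5},{"hand":0,"dx":0,"dy":0,"dz":0,"turn":6.6},{"hand":0,"dx":0,"dy":0,"dz":0,"turn":7.7},{"hand":0,"dx":0,"dy":0,"dz":0,"turn":8.8},{"hand":0,"dx":0,"dy":0,"dz":0,"turn":9.9},{"hand":0,"dx":0,"dy":0,"dz":0,"turn":11},{"hand":0,"dx":0,"dy":0,"dz":0,"turn":12},{"hand":0,"dx":0,"dy":0,"dz":0,"turn":12}]'; python3 -c "
from h import *
o=arm.get_obs();print(o['ft_torque'],o['ee_pos'],o['ee_rot'])"
```

```text
t: 11.47
ee_pos: [576.5, 234.3, 111.0]
ee_rot: [-1.567, 0.0, -1.382]
force: [-0.3, -0.7, 13.7]
grip_width: 19.7
[ 0.02531535 -0.04434139  0.07307364] [576.45238827 234.32860885 110.96548347] [-1.56670573e+00  1.55037849e-04 -1.38200116e+00]
```

Turned 80°. Lift straight, slowly at first.

```bash
python3 -m creep '[{"hand":0,"dx":0,"dy":0,"dz":0.2,"turn":0},{"hand":0,"dx":0,"dy":0,"dz":0.4,"turn":0},{"hand":0,"dx":0,"dy":0,"dz":0.6,"turn":0},{"hand":0,"dx":0,"dy":0,"dz":0.9,"turn":0},{"hand":0,"dx":0,"dy":0,"dz":1.2,"turn":0},{"hand":0,"dx":0,"dy":0,"dz":1.6,"turn":0},{"hand":0,"dx":0,"dy":0,"dz":2.2,"turn":0},{"hand":0,"dx":0,"dy":0,"dz":3,"turn":0},{"hand":0,"dx":0,"dy":0,"dz":4,"turn":0},{"hand":0,"dx":0,"dy":0,"dz":5,"turn":0},{"hand":0,"dx":0,"dy":0,"dz":6,"turn":0},{"hand":0,"dx":0,"dy":0,"dz":6,"turn":0}]'; python3 - <<'E'
from h import *
o=arm.get_obs();print(o['ee_pos'],o['force'],o['grip_width'])
cv2.imwrite('pics/t2.png',arm.grab_frame('scene'))
E
```

```text
t: 12.47
ee_pos: [576.6, 234.8, 264.6]
ee_rot: [-1.564, 0.001, -1.387]
force: [1.2, 0.5, -2.2]
grip_width: 19.8
[576.60644847 234.80779867 264.62965879] [ 1.23490479  0.45845389 -2.18309228] 19.780960948355432
```

The force dropped by about 3 N, so the cover is held. The 189 mm gripper body would foul the open door edge if the bar lay along the store's y, so I place it with the bar along the store's x (lugs −116 to +16 mm, within −128 to +30).

```bash
python3 -m creep '[{"hand":0,"dx":0,"dy":-0.4,"dz":0.3,"turn":0.4},{"hand":0,"dx":-0.1,"dy":-1.2,"dz":0.6,"turn":1.2},{"hand":0,"dx":-0.3,"dy":-2.2,"dz":0.6,"turn":2.1},{"hand":0,"dx":-0.5,"dy":-3.3,"dz":0.6,"turn":3},{"hand":0,"dx":-0.7,"dy":-4.4,"dz":0.6,"turn":3.9},{"hand":0,"dx":-0.9,"dy":-5.5,"dz":0.6,"turn":4.8},{"hand":0,"dx":-1.1,"dy":-6.6,"dz":0.6,"turn":5.7},{"hand":0,"dx":-1.3,"dy":-7.7,"dz":0.6,"turn":6.6},{"hand":0,"dx":-1.5,"dy":-8.8,"dz":0.6,"turn":7.5},{"hand":0,"dx":-1.7,"dy":-9.9,"dz":0.6,"turn":8.4},{"hand":0,"dx":-1.9,"dy":-10.8,"dz":0.6,"turn":9.3},{"hand":0,"dx":-2,"dy":-11.4,"dz":0.6,"turn":10}]'
python3 -m creep '[{"hand":0,"dx":-0.1,"dy":-0.7,"dz":0,"turn":0.6},{"hand":0,"dx":-0.3,"dy":-1.7,"dz":0,"turn":1.4},{"hand":0,"dx":-0.5,"dy":-2.7,"dz":0,"turn":2.3},{"hand":0,"dx":-0.7,"dy":-3.7,"dz":0,"turn":3.2},{"hand":0,"dx":-0.9,"dy":-4.7,"dz":0,"turn":4.1},{"hand":0,"dx":-1,"dy":-5.6,"dz":0,"turn":4.9},{"hand":0,"dx":-1.05,"dy":-6.2,"dz":0,"turn":5.3},{"hand":0,"dx":-1.05,"dy":-6.4,"dz":0,"turn":5.3},{"hand":0,"dx":-1.05,"dy":-6.4,"dz":0,"turn":5.3},{"hand":0,"dx":-1.05,"dy":-6.4,"dz":0,"turn":5.3}]'; python3 - <<'E'
from h import *
f=arm.grab_frame('wrist'); cv2.imwrite('pics/w5.png',f)
o=arm.get_obs(); print(o['ee_pos'],o['ee_rot'],o['grip_width'],o['q'])
E
```

```text
t: 13.52
ee_pos: [522.6, -52.9, 272.2]
ee_rot: [-1.573, 0.003, -0.512]
force: [0.2, 0.4, -3.9]
grip_width: 19.9
t: 14.35
ee_pos: [497.7, -210.3, 273.0]
ee_rot: [-1.57, 0.002, -0.054]
force: [-0.3, -0.1, -3.6]
grip_width: 20.1
[ 497.88760124 -210.04216551  273.27507695] [-1.56986992e+00  1.35773518e-03 -5.31797146e-02] 19.827939259610567 [-4.02259615e-01  1.68283537e-01  1.74566970e+00  4.31038940e-04
  1.22923215e+00 -1.92002030e+00]
```

View pics/w5.png

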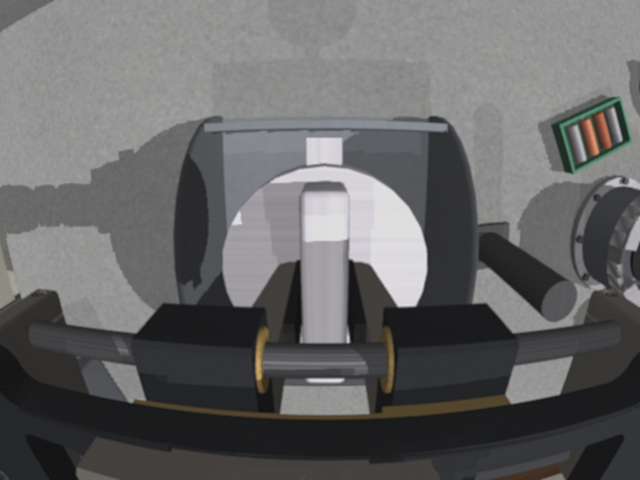

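The cover hangs centred, bar along the store's x; the front lug end is at (324,138), the front wall top at row 125, the floor clear between cheeks.

```bash
python3 - <<'E'
from h import *
z=273.3
print('lug end',onz('wrist',324,137.5,z-20),'bar end',onz('wrist',326,183,z+28),onz('wrist',324,168,z-4))
print('wall top outer/inner',onz('wrist',324,120,85),onz('wrist',324,130,85))
print('cheeks top',onz('wrist',222,131,85),onz('wrist',428,131,85))
E
```

```text
lug end [ 428.7 -206.8  253.3] bar end [ 445.7 -206.9  301.3] [ 442.9 -207.5  269.3]
wall top outer/inner [ 413.8 -206.1   85. ] [ 423.4 -206.6   85. ]
cheeks top [ 416.7 -306.2   85. ] [ 427.4 -104.8   85. ]
```

```bash
python3 -m creep '[{"hand":0,"dx":0.3,"dy":0,"dz":-0.4,"turn":0},{"hand":0,"dx":0.3,"dy":0,"dz":-1.2,"turn":0},{"hand":0,"dx":0.3,"dy":0,"dz":-2,"turn":0},{"hand":0,"dx":0.3,"dy":0,"dz":-2.9,"turn":0},{"hand":0,"dx":0.3,"dy":0,"dz":-3.8,"turn":0},{"hand":0,"dx":0.3,"dy":0,"dz":-4.7,"turn":0},{"hand":0,"dx":0.3,"dy":0,"dz":-5.6,"turn":0},{"hand":0,"dx":0.3,"dy":0,"dz":-6.5,"turn":0},{"hand":0,"dx":0.3,"dy":0,"dz":-7.2,"turn":0},{"hand":0,"dx":0.3,"dy":0,"dz":-7.8,"turn":0},{"hand":0,"dx":0.3,"dy":0,"dz":-8.2,"turn":0},{"hand":0,"dx":0.3,"dy":0,"dz":-8.5,"turn":0}]'
python3 -m creep '[{"hand":0,"dx":0,"dy":0,"dz":-0.2,"turn":0},{"hand":0,"dx":0,"dy":0,"dz":-0.4,"turn":0},{"hand":0,"dx":0,"dy":0,"dz":-0.55,"turn":0},{"hand":0,"dx":0,"dy":0,"dz":-0.65,"turn":0},{"hand":0,"dx":0,"dy":0,"dz":-0.65,"turn":0}]'
```

```text
t: 15.4
ee_pos: [505.6, -210.0, 60.0]
ee_rot: [-1.57, 0.001, -0.052]
force: [0.4, 0.5, -3.8]
grip_width: 19.9
t: 15.82
ee_pos: [505.8, -211.0, 45.3]
ee_rot: [-1.571, -0.0, -0.052]
force: [-0.7, 1.0, -3.5]
grip_width: 20.0
```

```bash
python3 -m creep '[{"hand":0,"dx":0,"dy":0,"dz":-0.08,"turn":0},{"hand":0,"dx":0,"dy":0,"dz":-0.16,"turn":0},{"hand":0,"dx":0,"dy":0,"dz":-0.2,"turn":0},{"hand":0,"dx":0,"dy":0,"dz":-0.2,"turn":0}]'
```

```text
t: 16.15
ee_pos: [505.7, -211.0, 40.3]
ee_rot: [-1.571, -0.0, -0.052]
force: [-1.0, -0.4, -2.8]
grip_width: 19.7
```

```bash
python3 -m creep '[{"hand":0,"dx":0,"dy":0,"dz":-0.04,"turn":0},{"hand":0,"dx":0,"dy":0,"dz":-0.08,"turn":0},{"hand":0,"dx":0,"dy":0,"dz":-0.08,"turn":0},{"hand":0,"dx":0,"dy":0,"dz":-0.08,"turn":0}]'
```

```text
t: 16.48
ee_pos: [505.9, -211.1, 39.7]
ee_rot: [-1.571, -0.0, -0.052]
force: [-4.8, 1.7, 13.1]
grip_width: 20.0
```

```bash
python3 -m creep '[{"hand":0,"dx":0,"dy":0,"dz":0.05,"turn":0},{"hand":0.5,"dx":0,"dy":0,"dz":0.05,"turn":0},{"hand":0.5,"dx":0,"dy":0,"dz":0.05,"turn":0},{"hand":0.5,"dx":0,"dy":0,"dz":0.05,"turn":0},{"hand":0.5,"dx":0,"dy":0,"dz":0.05,"turn":0},{"hand":0.5,"dx":0,"dy":0,"dz":0.05,"turn":0},{"hand":0.5,"dx":0,"dy":0,"dz":0.05,"turn":0},{"hand":0.5,"dx":0,"dy":0,"dz":0.05,"turn":0}]'
python3 -m creep '[{"hand":0.5,"dx":0,"dy":0,"dz":0.5,"turn":0},{"hand":0.5,"dx":0,"dy":0,"dz":1.5,"turn":0},{"hand":0.5,"dx":0,"dy":0,"dz":2.7,"turn":0},{"hand":0.5,"dx":0,"dy":0,"dz":4,"turn":0},{"hand":0.5,"dx":0,"dy":0,"dz":5.3,"turn":0},{"hand":0.5,"dx":0,"dy":0,"dz":6.6,"turn":0},{"hand":0.5,"dx":0,"dy":0,"dz":8,"turn":0},{"hand":0.5,"dx":0,"dy":0,"dz":9.3,"turn":0},{"hand":0.5,"dx":0,"dy":0,"dz":9.5,"turn":0},{"hand":0.5,"dx":0,"dy":0,"dz":9.5,"turn":0}]'; python3 - <<'E'
from h import *
f=arm.grab_frame('wrist'); cv2.imwrite('pics/w6.png',f)
o=arm.get_obs(); print(o['ee_pos'],o['force'])
E
```

```text
t: 17.15
ee_pos: [505.7, -211.0, 39.5]
ee_rot: [-1.571, 0.0, -0.052]
force: [-0.5, -0.1, 0.3]
grip_width: 46.1
t: 17.98
ee_pos: [507.0, -211.5, 279.6]
ee_rot: [-1.572, -0.005, -0.052]
force: [-0.1, -0.3, 0.3]
grip_width: 45.9
[ 505.97428621 -211.04884066  277.45030608] [-0.28178966 -0.39981242 -0.31020257]
```

View pics/w6.png

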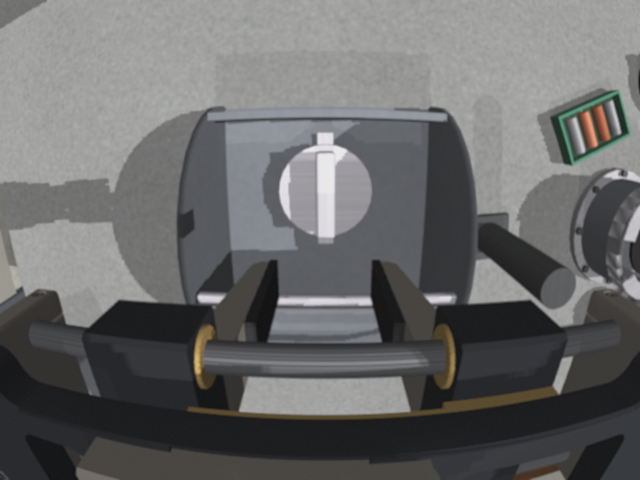

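The cover lies flat at (325,190) on the store floor, bar up, clear of walls. Next: back to the handle.

```bash
python3 -m creep '[{"hand":0.3,"dx":0.3,"dy":0,"dz":0,"turn":-1.4},{"hand":0.3,"dx":0.8,"dy":0,"dz":0,"turn":-2.8},{"hand":0.3,"dx":1.3,"dy":0,"dz":0,"turn":-4.2},{"hand":0.3,"dx":1.8,"dy":0,"dz":0,"turn":-5.6},{"hand":0.3,"dx":2.3,"dy":0,"dz":0,"turn":-7},{"hand":0.3,"dx":2.8,"dy":0,"dz":0,"turn":-8.4},{"hand":0.3,"dx":3.3,"dy":0,"dz":0,"turn":-9.8},{"hand":0.3,"dx":3.8,"dy":0,"dz":0,"turn":-11.2},{"hand":0.3,"dx":4.3,"dy":-0.1,"dz":0,"turn":-12.6},{"hand":0.3,"dx":4.7,"dy":-0.2,"dz":0,"turn":-14},{"hand":0.3,"dx":4.9,"dy":-0.2,"dz":0,"turn":-15.4},{"hand":0.3,"dx":4.9,"dy":-0.2,"dz":0,"turn":-16.8}]'
python3 -m creep '[{"hand":0.3,"dx":0,"dy":0,"dz":-0.5,"turn":-1.2},{"hand":0.3,"dx":0,"dy":0,"dz":-1.3,"turn":-1.2},{"hand":0.3,"dx":0,"dy":0,"dz":-2,"turn":-1.2},{"hand":0.3,"dx":0,"dy":0,"dz":-2,"turn":-1.2},{"hand":0.3,"dx":0,"dy":0,"dz":-2,"turn":-1.2}]'; python3 - <<'E'
from h import *
f=arm.grab_frame('wrist'); cv2.imwrite('pics/w7.png',f)
o=arm.get_obs(); print(o['ee_pos'],o['ee_rot'],o['grip_width'])
E
```

```text
t: 19.03
ee_pos: [628.2, -215.6, 273.7]
ee_rot: [-1.574, 0.002, -1.524]
force: [-1.2, -0.1, -0.0]
grip_width: 27.6
t: 19.45
ee_pos: [626.8, -215.5, 224.3]
ee_rot: [-1.576, 0.001, -1.623]
force: [0.3, 0.8, -0.5]
grip_width: 27.4
[ 627.71154708 -215.79466907  225.95457167] [-1.57305365e+00  6.45818853e-04 -1.62296495e+00] 27.637939214895546
```

View pics/w7.png

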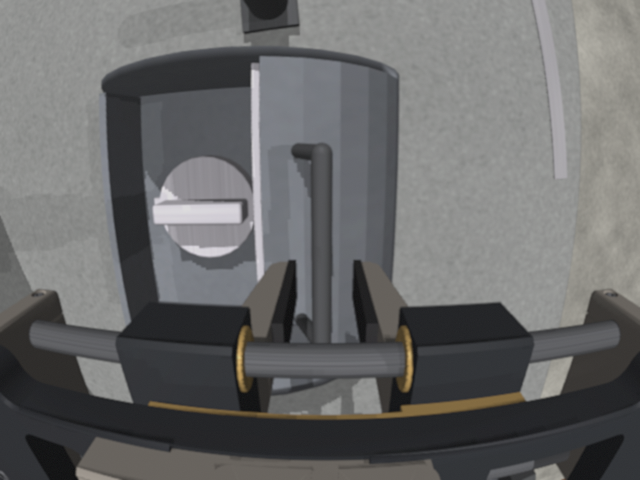

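The bar at column 322 is centred between the fingers. Down and pinch.

```bash
python3 -m creep '[{"hand":0.3,"dx":0,"dy":0,"dz":-0.8,"turn":0},{"hand":0.3,"dx":0,"dy":0,"dz":-1.6,"turn":0},{"hand":0.3,"dx":0,"dy":0,"dz":-2.2,"turn":0},{"hand":0.3,"dx":0,"dy":0,"dz":-2.2,"turn":0},{"hand":0,"dx":0,"dy":0,"dz":-2.2,"turn":0},{"hand":0,"dx":0,"dy":0,"dz":-2.2,"turn":0},{"hand":0,"dx":0,"dy":0,"dz":-2.2,"turn":0},{"hand":0,"dx":0,"dy":0,"dz":-2.2,"turn":0},{"hand":0,"dx":0,"dy":0,"dz":-2.2,"turn":0}]'; python3 - <<'E'
import numpy as np
f=2.008-np.linspace(0,1.31,17)[1:]
dx=-185*np.cos(f)-185*-np.cos(2.008); dz=185*(np.sin(f)-np.sin(2.008))
print(np.c_[dx,-.056*dx,dz].round(1)/25)
E
```

```text
t: 20.25
ee_pos: [628.6, -216.1, 173.1]
ee_rot: [-1.57, -0.0, -1.623]
force: [-3.4, 0.5, 3.0]
grip_width: 11.1
[[-0.56   0.032  0.232]
 [-1.136  0.064  0.42 ]
 [-1.724  0.096  0.56 ]
 [-2.324  0.132  0.652]
 [-2.928  0.164  0.692]
 [-3.532  0.196  0.684]
 [-4.136  0.232  0.628]
 [-4.732  0.264  0.52 ]
 [-5.316  0.296  0.368]
 [-5.888  0.328  0.164]
 [-6.44   0.36  -0.084]
 [-6.972  0.392 -0.376]
 [-7.476  0.42  -0.712]
 [-7.952  0.444 -1.088]
 [-8.396  0.472 -1.5  ]
 [-8.804  0.492 -1.948]]
```

```bash
python3 -m creep '[{"hand":0,"dx":-0.28,"dy":0.02,"dz":0.12,"turn":0},{"hand":0,"dx":-0.56,"dy":0.03,"dz":0.23,"turn":0},{"hand":0,"dx":-1.14,"dy":0.06,"dz":0.42,"turn":0},{"hand":0,"dx":-1.72,"dy":0.1,"dz":0.56,"turn":0},{"hand":0,"dx":-2.32,"dy":0.13,"dz":0.65,"turn":0},{"hand":0,"dx":-2.93,"dy":0.16,"dz":0.69,"turn":0},{"hand":0,"dx":-3.53,"dy":0.2,"dz":0.68,"turn":0},{"hand":0,"dx":-4.14,"dy":0.23,"dz":0.63,"turn":0},{"hand":0,"dx":-4.73,"dy":0.26,"dz":0.52,"turn":0},{"hand":0,"dx":-5.32,"dy":0.3,"dz":0.37,"turn":0},{"hand":0,"dx":-5.32,"dy":0.3,"dz":0.37,"turn":0}]'
```

```text
t: 21.17
ee_pos: [493.4, -208.6, 182.4]
ee_rot: [-1.57, -0.001, -1.623]
force: [-4.5, -1.2, 5.2]
grip_width: 11.1
```

```bash
python3 -m creep '[{"hand":0,"dx":-0.28,"dy":0.02,"dz":-0.1,"turn":0},{"hand":0,"dx":-0.57,"dy":0.03,"dz":-0.2,"turn":0},{"hand":0,"dx":-1.12,"dy":0.06,"dz":-0.45,"turn":0},{"hand":0,"dx":-1.66,"dy":0.1,"dz":-0.74,"turn":0},{"hand":0,"dx":-2.16,"dy":0.12,"dz":-1.08,"turn":0},{"hand":0,"dx":-2.64,"dy":0.15,"dz":-1.46,"turn":0},{"hand":0,"dx":-3.08,"dy":0.17,"dz":-1.87,"turn":0},{"hand":0,"dx":-3.28,"dy":0.18,"dz":-2.08,"turn":0},{"hand":0,"dx":-3.28,"dy":0.18,"dz":-2.08,"turn":0}]'
```

```text
t: 21.92
ee_pos: [412.5, -204.0, 129.0]
ee_rot: [-1.571, -0.0, -1.623]
force: [1.6, -1.1, -6.2]
grip_width: 11.5
```

```bash
python3 -m creep '[{"hand":0,"dx":-0.1,"dy":0,"dz":-0.12,"turn":0},{"hand":0,"dx":-0.2,"dy":0.01,"dz":-0.24,"turn":0},{"hand":0,"dx":-0.26,"dy":0.01,"dz":-0.31,"turn":0},{"hand":0,"dx":-0.26,"dy":0.01,"dz":-0.31,"turn":0}]'
```

```text
t: 22.25
ee_pos: [408.7, -204.0, 123.9]
ee_rot: [-1.567, -0.0, -1.624]
force: [-0.3, 5.1, 22.5]
grip_width: 10.9
```

```bash
python3 -m creep '[{"hand":0,"dx":-0.08,"dy":0,"dz":-0.1,"turn":0},{"hand":0,"dx":-0.16,"dy":0,"dz":-0.2,"turn":0},{"hand":0,"dx":-0.16,"dy":0,"dz":-0.2,"turn":0}]'
```

```text
t: 22.5
ee_pos: [408.8, -205.5, 120.8]
ee_rot: [-1.559, -0.003, -1.624]
force: [5.6, 5.2, 31.1]
grip_width: 11.0
```

The handle stopped at x≈408.7, where the shut position is predicted (408.5). Relieve, release, rise.

```bash
python3 -m creep '[{"hand":0,"dx":0.1,"dy":0,"dz":0.2,"turn":0},{"hand":0.3,"dx":0.1,"dy":0,"dz":0.3,"turn":0},{"hand":0.3,"dx":0.1,"dy":0,"dz":0.3,"turn":0},{"hand":0.3,"dx":0.1,"dy":0,"dz":0.3,"turn":0},{"hand":0.3,"dx":0.1,"dy":0,"dz":0.3,"turn":0},{"hand":0.3,"dx":0.1,"dy":0,"dz":0.9,"turn":0},{"hand":0.3,"dx":0.1,"dy":0,"dz":1.8,"turn":0},{"hand":0.3,"dx":0.1,"dy":0,"dz":2.9,"turn":0},{"hand":0.3,"dx":0.1,"dy":0,"dz":4,"turn":0},{"hand":0.3,"dx":0.1,"dy":0,"dz":4.5,"turn":0},{"hand":0.3,"dx":0.1,"dy":0,"dz":4.5,"turn":0}]'; python3 - <<'E'
from h import *
f=arm.grab_frame('wrist'); cv2.imwrite('pics/w8.png',f)
o=arm.get_obs(); print(o['ee_pos'],o['ee_rot'],o['grip_width'])
E
```

```text
t: 23.42
ee_pos: [406.4, -204.4, 231.7]
ee_rot: [-1.567, -0.002, -1.623]
force: [-0.3, -0.7, 0.7]
grip_width: 27.6
[ 405.59260342 -203.96517651  229.83241832] [-1.56918799e+00 -8.23533091e-04 -1.62312166e+00] 27.223233352696905
```

View pics/w8.png

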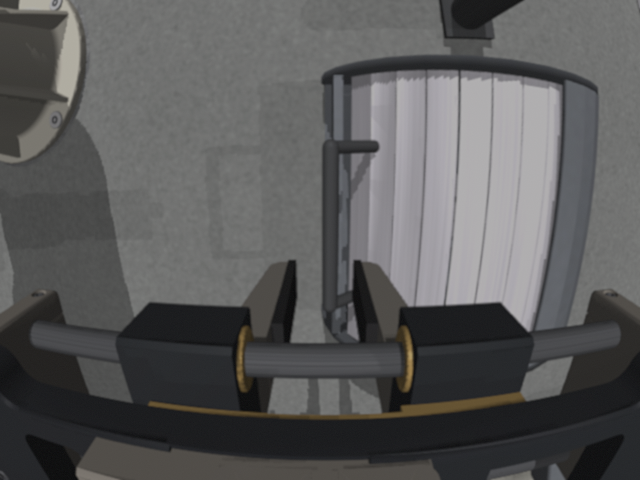

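The slats now reach the front wall (col 337–349) and the handle (col 331) overhangs it. One numeric check of the bar position.

```bash
python3 - <<'E'
from h import *
a,b=onz('wrist',330.5,150,139),onz('wrist',330,310,139); w=[onz('wrist',334,80,85),onz('wrist',343,80,85)]
print(a,b,(a+b)/2,w,arm.get_obs()['ee_pos'])
E
```

```text
[ 412.  -146.2  139. ] [ 405.7 -269.   139. ] [ 408.85 -207.6   139.  ] [array([418.8, -89.5,  85. ]), array([426.3, -89.8,  85. ])] [ 405.59260342 -203.96517651  229.83241832]
```

```bash
python3 -c "
from workcell import arm
print(arm.close_job())"
```

```text
the job is handed in; nothing more can be done
None
```

I took the cover off the port, set it in the store and rolled the door shut. I handed the job in at about 23.5 s of the 70 s; no verdict was reported.

- **Door first:** it started nearly shut, so I rolled it open to its stop. That stop was hit harder than planned, at about 70 N on the wrist (limit 120 N).
- **Cover:** I pressed it about 9 mm, after briefly touching the bottom at 11 mm. I then turned it 80° anticlockwise and lifted it straight out.
- **Placing:** I laid the cover's bar along the store's x, not its y as the description suggests, because the wide gripper body would have met the open door's edge. A wrist picture after release showed it flat, bar up, roughly 48 mm in front of the store's centre.
- **Last checks:** with the door shut, the handle measures x = 409 mm against 408.5 mm predicted, which puts the door angle at about 0 to 0.02 rad. The slats reach the front wall and the fingers are clear above it. The cover can't be seen behind the shut door, so its rest there is inferred from the earlier picture.
- **Bystanders:** the pipe coupon, valve and tray were never touched. I saw no shift in the pictures, though I did not measure them again.
- **Disagreement:** an early two-camera estimate put the handle 20 mm or more too high. I set it aside, and the pinch and the measured stop settled the height.

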